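# Close up the check-weight case: retaining flap down, then lid

### The arm

A 7-joint arm with a two-finger parallel gripper is mounted at the origin on a cart in front of the work surface, level with it; the furniture and walls round the work are solid. World frame = base frame: x ahead of the robot, y to its left, z up, the work surface at z = 0. Lengths are in mm, angles in rad, forces in N, time in s.
With the tool pointing down it reaches from about 350 to 900 mm from the base axis. Payload 8.1 kg.
Tool frame: the origin (TCP) lies at the very end of the fingers, on their centre line; the grasp point (between the pads) lies 19 mm behind it; z points along the fingers, y is the direction in which the jaws open and shut (so a half turn about z gives the same grasp; the last joint's range is limited). The gripper opens to 85 mm and grips with 20 to 120 N. Pads are 22 mm wide; open, the fingers measure 114 mm over their backs; the gripper's body (76 mm by 85 mm) begins 54 mm behind the grasp point. The pads swing forward as they close: fully open they stand 13 mm farther back than shut.
Start: joints at [1.168, 0.434, 0.025, 1.573, -0.012, 1.134, -0.075], TCP at [184.557, -597.143, 231.323] pointing down, gripper open.
Joint ranges: [-2.62, 2.62], [-0.44, 2.09], [-1.27, 1.32], [0.08, 2.57], [-1.32, 4.46], [0.12, 2], [-2.74, 2.74]. Speed limits (rad/s): [2.22, 2.22, 3.01, 3.01, 3.14, 3.14, 3.14].

### API

Orientations are given as a unit quaternion [x, y, z, w].
In Python, from plant import env gives the robot as it stands. Calls block until the motion is done:
- env.movep(position, orientation): joint-space move of the TCP to a pose.
- env.line_to(position, rot=None, rate=150, threshold=None): straight line of the TCP; rot=None keeps the orientation; rate is the mean speed in mm/s. With threshold (N) it stops when the force on the tool has changed by that much, and returns True; else False.
- env.goto_joints(angles): joint-space move.
- env.gripper_to(opening): opening from 0.0 (shut) to 1.0 (fully open); the grip force is fixed at half the most; returns when the fingers have stopped.
- env.sleep(seconds).
- env.solve_ik(position, orientation): joint angles nearest the present ones, or None.
- env.read_state(): the state.
- env.read_camera(name): name is "scene" or "side" or "wrist"; returns (picture, depth): 480x640x3 uint8, red, green, blue; 480x640 float32, mm along the optical axis (not along the pixel's ray), 0 where there is no reading.
- env.calibration(name): a dict with "fx", "fy", "cx", "cy" (pixels), "T" (4x4, takes a point from camera to world coordinates); the wrist camera has in their place "T_tool_cam" (4x4, takes a point from camera to tool coordinates, whose origin is the TCP and whose axes are the flange's). Camera axes: x right, y down, z forward; pixel columns grow to the right and rows downward; lengths in mm; the calibration is good to about 2 mm. A picture is of the moment at which its call begins: read the wrist's pose just before it. calibration takes no time and is no camera call.
A pose or a line that the arm cannot do raises env.MotionError and nothing moves.
- env.hand_in(): hands the job in, once; it reports no verdict.
The state is a dict: "time_s": time; "joints": joint angles; "qd": joint speeds; "joint_torque": joint torques, N m; "tool_pos": TCP position; "ee_rot": TCP orientation; "wrist_force": force on the tool from outside, world axes, zero at the start; "torque": the same for the moment, N m; "gripper_width": opening from 0.0 (shut) to 1.0 (fully open).
Only numpy, scipy, OpenCV 4.12 (cv2) and the standard library are available. Lean on these libraries where they do the work, as an engineer would, in place of code of your own. Each camera call takes 0.05 s, during which the arm holds its last target.

### The job

Close up the wooden check-weight case: push the upright retaining flap inside it all the way down over the weights, and only then swing the lid shut until it lies flush on the box, without letting it slam. Push flap and lid from their outer faces with the fingertips only: grip nothing by its felt-lined inner side, pick nothing up, leave the weights in their sockets, and do not shift the case noticeably or disturb the things around it.

Things in the scene. Friction and masses are not known exactly. Their poses are not given: they have to be found in the camera images.
- weight_case: dark wooden box, 140 (x) x 190 (y) x 66 high without lid, walls 8, about 2.2 kg, loose. Origin: centre of its underside; z up, +x from its front wall to the lid-hinge wall at its back (at yaw 0 the front faces the robot), y along the hinges. A block inside (top at z = 40) holds four weights in sockets in a row at x = 22, knobs level at z = 55, and tweezers in a recess before them
- weight_case_lid (a joint): lid of the case, a board 144 front to back x 194 x 12. 0 = shut (level, top face at z = 78 in the case's frame), 1.57 = upright, stop at 1.85. Stiff hinges (0.17 N m friction, 1 to 2.5 N at the edge): it stays where it is left. It starts open, leaning back past upright, outer face away from the robot. While the flap is up, the lid strikes it and cannot shut
- lid_hinge (a point): middle of the lid's hinge axis, at x = 72, z = 67 in the case's frame; the axis runs along the case's y. The shut lid reaches from here 145 towards -x; its underside is level with this axis, its outer face 11 above it
- lid_edge (a point): middle of the lid's free edge (opposite its hinge), half-way through the board's thickness
- weight_flap (a joint): retaining flap in the case, a pale board 112 long x 166 wide x 4. 0 = folded down over the weights (level, pointing to the case's +x, on ledges, upper face at z = 62), 1.57 = upright, stop at 1.75. Stiff hinge (0.07 N m friction, under 2 N at the edge): stays where left. Starts roughly upright, its outer (later upper) face to the case's front; pushed from there towards the back it folds down
- flap_hinge (a point): middle of the flap's hinge axis, just inside the front wall at x = -56, z = 60 in the case's frame; the axis runs along the case's y, in the middle of the board's thickness
- flap_edge (a point): middle of the flap's free edge (opposite its hinge), half-way through the board's thickness
- flap_felt: grey felt pad, 92 x 150 x 1.5, glued to the flap's inner (later lower) face; origin: the flap's hinge axis. Not to be touched by the fingers
- lid_felt: grey felt lining, 114 x 164 x 1.5, glued to the lid's inner face (later its underside); origin: as that of the case while the lid is shut. Not to be touched by the fingers
- weight_200_a: brass weight with knob, 32 across x 34 high, loose in its socket, at x = +22, y = -62 in the case's frame; origin: centre of its underside (z = 21 in the case's frame)
- weight_200_b: as the other large weight, at x = +22, y = -14 in the case's frame
- weight_100: brass weight, 25 across x 27 high, at x = +22, y = +29 in the case's frame, underside at z = 28
- weight_50: brass weight, 20 across x 21 high, at x = +22, y = +68 in the case's frame, underside at z = 34
- sample_tin: low round grey sample tin with slip lid, 62 across x 54 high, standing just left of the case (beside its +y wall); origin: centre of its underside
- cup_white: small white open cup, 67 across x 36 high, standing farther left than the tin; origin: centre of its underside
- tape_roll: roll of masking tape lying flat, 92 across x 25 high, on the right; origin: centre of its underside
- scoop_plastic: yellow plastic scoop, 52x184x31, lying on the right; origin: centre of its underside

How it is judged:
By the outcome, as a careful person would: the job done as asked, in the order asked, and still so for the second after the job is handed in, with the robot touching nothing.
It also fails if it takes over 56 s, if anything falls off the work surface, if the arm or the gripper's body presses on something with over 40 N, if the wrist force passes 120 N, or if a joint passes its speed limit or range.

## Working session

There is one attempt and no reset: what is moved stays moved. The work goes in short steps, each a Python script; the robot and the scene stay as the last script left them, time stands still between calls to the robot, and variables do not carry over. Pictures are saved under pics/ and viewed, and the job is handed in when it is done.

```bash
ls; mkdir -p pics
python3 - <<'E'
from plant import env
import cv2,numpy as np
for n in("scene","side"):
    p,d=env.read_camera(n); cv2.imwrite(f"pics/{n}0.png",p[:,:,::-1]); np.save(f"pics/{n}0.npy",d)
    c=env.calibration(n); print(n,c['fx'],c['cx'],c['cy'],np.round(c['T'],3).tolist(), (d>0).mean())
s=env.read_state(); print(s['time_s'],s['tool_pos'],s['ee_rot'],s['gripper_width'],s['wrist_force'])
E
```

```text
pics
scene 564.9084143337293 317.73468197782125 227.524514161343 [[-0.735, -0.508, 0.449, -64.685], [-0.678, 0.559, -0.478, 569.685], [-0.008, -0.656, -0.755, 1094.043], [0.0, 0.0, 0.0, 1.0]] 0.9959537760416667
side 469.01290184539835 318.7830597691247 237.3030036768088 [[0.996, -0.068, 0.053, 482.547], [-0.084, -0.631, 0.771, -908.685], [-0.019, -0.773, -0.635, 773.117], [0.0, 0.0, 0.0, 1.0]] 0.995888671875
0.1 [ 184.38564633 -596.72634035  230.60023484] [ 9.88789317e-01  1.49315712e-01 -1.81194453e-04 -6.86245550e-04] 1.002871899253698 [-0.50962632 -0.17678035  0.30290029]
```

View pics/scene0.png

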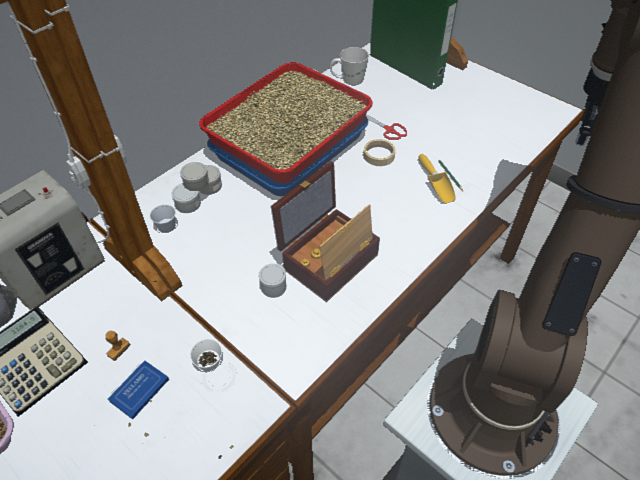

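View pics/side0.png

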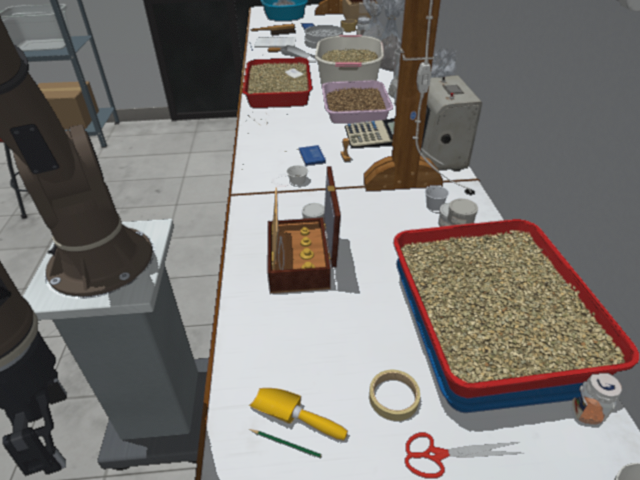

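The case is at about (325,250) in scene and (300,250) in side. The flap is up, the lid is leaning back, and the tin stands at (272,280) in scene. I'll zoom in and make a point cloud.

```bash
cat > h.py <<'E'
import numpy as np,cv2
from plant import env
def cloud(n,d):
    c=env.calibration(n); v,u=np.mgrid[0:480,0:640]
    P=np.stack([(u-c['cx'])/c['fx']*d,(v-c['cy'])/c['fy']*d,d],-1)
    T=np.array(c['T']); return P@T[:3,:3].T+T[:3,3]
E
python3 - <<'E'
from h import *
for n,(x,y) in(("scene",(240,150)),("side",(240,155))):
    p=cv2.imread(f"pics/{n}0.png")[y:y+150,x:x+160]
    cv2.imwrite(f"pics/{n}0z.png",cv2.resize(p,None,fx=4,fy=4,interpolation=cv2.INTER_CUBIC)[:600,:640])
    W=cloud(n,np.load(f"pics/{n}0.npy"))
    for (u,v) in ({"scene":[(337,214),(370,207),(379,237),(323,265),(328,298),(284,262),(274,204),(333,165),(305,204),(345,240),(272,273),(250,150),(300,330)],"side":[(276,191),(329,173),(338,255),(270,283),(328,282),(331,240),(272,235),(407,270),(230,330),(380,330)]}[n]): print(n,u,v,np.round(W[v,u]))
E
```

```text
scene 337 214 [ 544. -148.   63.]
scene 370 207 [ 534. -270.   -2.]
scene 379 237 [ 421. -160.   62.]
scene 323 265 [438.  20. 112.]
scene 328 298 [416.  27.  14.]
scene 284 262 [552.  31.  33.]
scene 274 204 [574.  26. 213.]
scene 333 165 [ 569. -158.  204.]
scene 305 204 [564. -58. 154.]
scene 345 240 [440. -55. 129.]
scene 272 273 [539.  81.  52.]
scene 250 150 [ 850. -144.   93.]
scene 300 330 [410. 126.   3.]
side 276 191 [449.   3. 169.]
side 329 173 [572.  -1. 212.]
side 338 255 [589. -43.  -1.]
side 270 283 [ 423. -156.   31.]
side 328 282 [ 552. -160.   24.]
side 331 240 [ 561. -144.  134.]
side 272 235 [432. -41.  75.]
side 407 270 [ 704. -240.  122.]
side 230 330 [ 335. -255.   -1.]
side 380 330 [ 649. -287.   -0.]
```

View pics/scene0z.png

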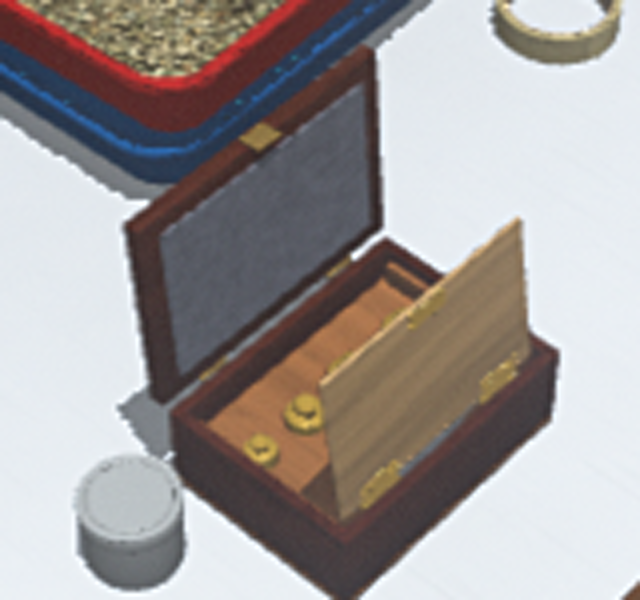

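View pics/side0z.png

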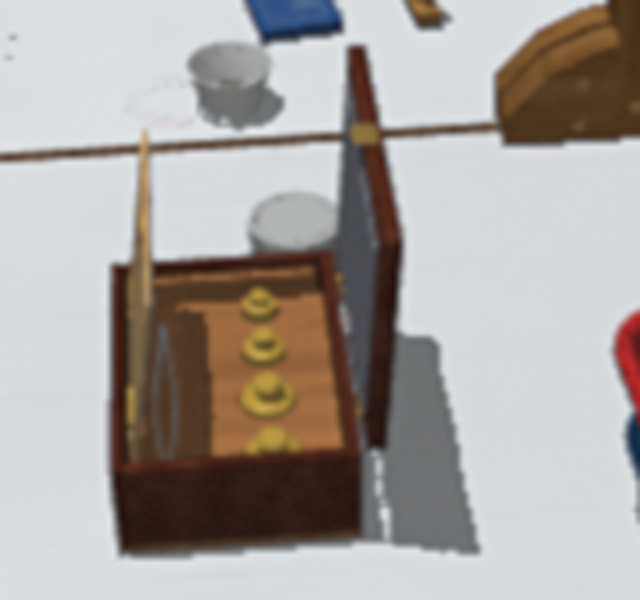

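Run:
```python
from h import *
Ws=[cloud(n,np.load(f"pics/{n}0.npy")).reshape(-1,3) for n in("scene","side")]
Is=[cv2.imread(f"pics/{n}0.png").reshape(-1,3) for n in("scene","side")]
# topdown height map
for i,W in enumerate(Ws):
    m=(W[:,0]>350)&(W[:,0]<720)&(W[:,1]>-260)&(W[:,1]<180)&(W[:,2]>15)&(W[:,2]<260)
    A=W[m]; C=Is[i][m]
    im=np.zeros((440,370,3),np.uint8)
    im[(180-A[:,1]).astype(int),(A[:,0]-350).astype(int)]=C
    xz=np.full((260,370,3),60,np.uint8); k=(A[:,1]>-170)&(A[:,1]<45)
    xz[(259-A[k,2]).astype(int),(A[k,0]-350).astype(int)]=C[k]
    im=np.vstack([im,xz])
    cv2.imwrite(f"pics/top{i}.png",im[:,:])
a=[cv2.imread(f"pics/top{i}.png") for i in(0,1)]
cv2.imwrite("pics/top.png",cv2.resize(np.hstack(a),None,fx=.85,fy=.85,interpolation=cv2.INTER_AREA))
```

```text
(no output)
```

View pics/top.png

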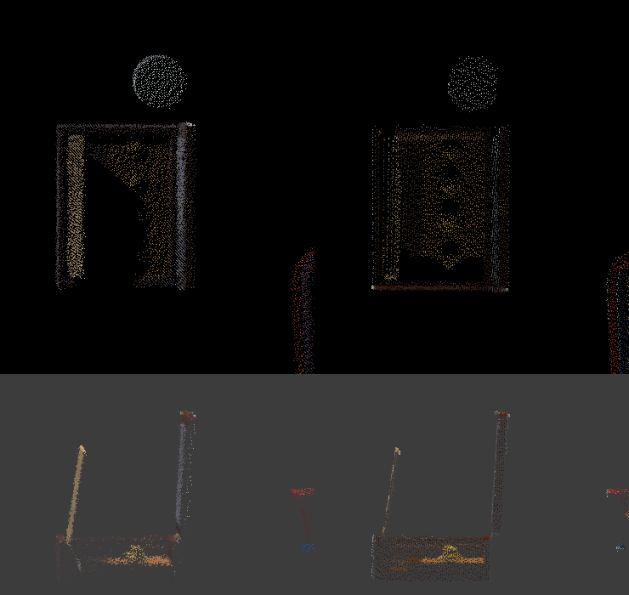

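The case is nearly at yaw 0 with its front at x≈417, back at ≈557 and y from -160 to 32. The flap leans slightly to the back and the lid slightly past upright, with the trays from x≈690. Next I'll fit these numerically.

Run:
```python
from h import *
for n in("scene","side"):
    W=cloud(n,np.load(f"pics/{n}0.npy")).reshape(-1,3); C=cv2.imread(f"pics/{n}0.png").reshape(-1,3).astype(int)
    inb=lambda x0,x1,y0,y1,z0,z1:(W[:,0]>x0)&(W[:,0]<x1)&(W[:,1]>y0)&(W[:,1]<y1)&(W[:,2]>z0)&(W[:,2]<z1)
    t=W[inb(300,400,-150,50,-20,20)]; print(n,"table z",np.median(t[:,2]))
    r=W[inb(405,575,-175,45,60,69)]; print(" rim",cv2.minAreaRect(r[:,:2].astype(np.float32)),np.percentile(r[:,0],[0.5,99.5]),np.percentile(r[:,1],[.5,99.5]))
    r=W[inb(405,575,-175,45,20,60)]; print(" body",np.percentile(r[:,0],[0.3,99.7]),np.percentile(r[:,1],[.3,99.7]))
    # front edge line: per y bin min x ; side edge
    for nm,box in (("flap",(425,470,-150,20,75,180)),("lid",(545,600,-165,40,90,205))):
        m=inb(*box); p=W[m]
        A=np.c_[p[:,2],p[:,1],np.ones(len(p))]; k=np.ones(len(p),bool)
        for _ in range(5):
            s=np.linalg.lstsq(A[k],p[k,0],rcond=None)[0]; e=p[:,0]-A@s; k=abs(e-np.median(e[k]))<3
        print(" ",nm,len(p),k.sum(),"dx/dz %.3f dx/dy %.3f"%(s[0],s[1]),"x at z=67,y=-63: %.1f"%(s@[67,-63,1]),"zmax",np.percentile(W[inb(box[0],box[1],box[2],box[3],75,260)][:,2],[99,99.8]),"y",np.percentile(p[:,1],[.5,99.5]))
    t=W[inb(480,600,35,130,48,62)]; print(" tin",t.mean(0),cv2.minEnclosingCircle(t[:,:2].astype(np.float32)))
    m=inb(600,720,-260,180,20,200); print(" tray min",W[m].min(0) if m.any() else None, W[m].max(0))
```

```text
scene table z -0.8037591665636228
 rim ((489.39556884765625, -63.039649963378906), (194.3179931640625, 147.9790802001953), 89.98040008544922) [416.41752693 561.86242582] [-157.56448581   33.55165978]
 body [415.67267214 554.39019539] [-155.82831725   34.13078082]
  flap 1715 1659 dx/dz 0.147 dx/dy 0.004 x at z=67,y=-63: 431.0 zmax [172.04660518 173.88089187] y [-144.34410629   19.70736861]
  lid 2361 2142 dx/dz 0.064 dx/dy 0.004 x at z=67,y=-63: 557.9 zmax [213.30696606 214.60836666] y [-158.39401736   34.79062796]
 tin [536.22634507  85.00432787  52.55100931] ((537.3411865234375, 84.02711486816406), 33.51818084716797)
 tray min [ 691.60328767 -259.91170363   24.42262184] [ 719.97816138 -111.08485742  126.93901936]
side table z -0.8030074452138933
 rim ((489.00933837890625, -64.37593078613281), (195.1952667236328, 140.8742218017578), 89.89656066894531) [418.66794972 558.24193309] [-161.23615421   31.881859  ]
 body [418.3299373  554.80051723] [-161.961165     24.79461468]
  flap 319 268 dx/dz 0.162 dx/dy -0.001 x at z=67,y=-63: 430.0 zmax [171.59472826 172.44367317] y [-148.95745424   16.90835262]
  lid 745 561 dx/dz 0.065 dx/dy -0.005 x at z=67,y=-63: 557.2 zmax [213.41206333 214.42174422] y [-163.26234989   24.04879454]
 tin [536.59676812  79.88107155  52.57634829] ((536.8935546875, 81.65579986572266), 33.47335433959961)
 tray min [ 693.83419323 -259.58697633   48.68244591] [ 719.98709522 -116.89296035  125.82310965]
```

Both views agree: case centre is about (487.5, -63.5) with yaw ≈ 0, flap at ~1.42 rad and lid at ~1.635. I'll check the camera mount and the reach, then fold the flap.

```bash
cat >> h.py <<'E'
CX,CY=487.5,-63.5
FH=np.array([CX-56,60.]); LH=np.array([CX+72,67.])
Q=[1,0,0,0]; W=11.
def flap_tcp(th,r): # tip's far-side bottom corner on outer (front/upper) face
    d=np.array([np.cos(th),np.sin(th)]); n=np.array([-np.sin(th),np.cos(th)])
    p=FH+r*d+2*n; return [p[0]-W,CY,p[1]]
def lid_tcp(th,r):
    d=np.array([-np.cos(th),np.sin(th)]); n=np.array([np.sin(th),np.cos(th)])
    p=LH+r*d+11*n; return [p[0]+W,CY,p[1]]
def st(tag=""):
    s=env.read_state(); print(tag,"t%.2f"%s['time_s'],np.round(s['tool_pos'],1),"F",np.round(s['wrist_force'],1),"g%.2f"%s['gripper_width']); return s
E
python3 - <<'E'
from h import *
print(np.round(env.calibration("wrist")["T_tool_cam"],2).tolist())
for q in ([1,0,0,0],[0,1,0,0]):
    for P in ([385,CY,330],flap_tcp(1.42,80),flap_tcp(.7,80),flap_tcp(0,80),[500,CY,330],[625,CY,330],[625,CY,190],lid_tcp(1.57,122),lid_tcp(.8,122),lid_tcp(0,115)):
        j=env.solve_ik(P,q); print(np.round(P),None if j is None else np.round(j,2))
E
```

```text
[[0.0, -0.96, -0.29, 75.81], [1.0, -0.0, 0.0, -0.09], [-0.0, -0.29, 0.96, -140.77], [0.0, 0.0, 0.0, 1.0]]
[385. -64. 330.] [ 0.53 -0.   -0.49  1.89 -0.    1.25 -1.53]
[431. -64. 139.] [ 0.33  0.27 -0.36  2.11  0.14  0.79 -1.69]
[480. -64. 113.] [ 0.26  0.38 -0.3   2.03  0.16  0.76 -1.71]
[500. -64.  62.] [ 0.19  0.47 -0.22  2.03  0.17  0.66 -1.71]
[500. -64. 330.] [ 0.37  0.2  -0.41  1.68  0.08  1.28 -1.64]
[625. -64. 330.] [ 0.22  0.41 -0.31  1.39  0.12  1.37 -1.66]
[625. -64. 190.] [ 0.19  0.49 -0.25  1.6   0.13  1.07 -1.67]
[581. -64. 189.] [ 0.22  0.43 -0.28  1.71  0.14  1.02 -1.68]
[493. -64. 162.] [ 0.29  0.33 -0.34  1.94  0.14  0.89 -1.69]
[456. -64.  78.] [ 0.24  0.4  -0.27  2.12  0.17  0.65 -1.72]
[385. -64. 330.] [ 0.8   0.02 -0.76  1.88  0.01  1.25  1.61]
[431. -64. 139.] [ 0.71  0.36 -0.84  2.08  0.36  0.85  1.22]
[480. -64. 113.] [ 0.59  0.46 -0.75  2.    0.42  0.84  1.17]
[500. -64.  62.] [ 0.52  0.55 -0.67  2.    0.5   0.75  1.11]
[500. -64. 330.] [ 0.68  0.27 -0.82  1.65  0.2   1.31  1.39]
[625. -64. 330.] [ 0.49  0.48 -0.75  1.36  0.33  1.42  1.32]
[625. -64. 190.] [ 0.49  0.59 -0.74  1.57  0.42  1.15  1.23]
[581. -64. 189.] [ 0.53  0.52 -0.74  1.68  0.39  1.09  1.24]
[493. -64. 162.] [ 0.62  0.42 -0.79  1.92  0.36  0.95  1.24]
[456. -64.  78.] [ 0.58  0.48 -0.72  2.09  0.47  0.73  1.12]
```

The wrist camera sits 76 mm towards tool +x, so I use the half-turned orientation, which puts it on the robot side and clear of the lid.

```bash
sed -i 's/^Q=.*/Q=[0,1,0,0]; W=11./' h.py
python3 - <<'E'
from h import *
env.gripper_to(0.0)
p=st("shut")['tool_pos']
env.line_to([p[0],p[1],340],rate=250)
env.movep([370,CY,330],Q); st("above")
env.line_to([395,CY,139],rate=200); st("down")
hit=env.line_to(flap_tcp(1.40,80),rate=50,threshold=1.5); st("contact %s"%hit)
p,d=env.read_camera("scene"); cv2.imwrite("pics/s1.png",cv2.resize(p[130:330,220:460,::-1],None,fx=3,fy=3))
p,d=env.read_camera("side"); cv2.imwrite("pics/s1b.png",cv2.resize(p[130:330,180:420,::-1],None,fx=3,fy=3))
E
```

```text
shut t0.87 [ 184.6 -597.1  231.3] F [0.  0.5 0.5] g0.00
above t3.48 [370.1 -64.2 329.9] F [ 0.2 -0.1  0.2] g-0.00
down t4.60 [395.5 -63.5 139.7] F [0.1 0.7 0. ] g0.01
contact False t5.49 [431.9 -63.4 139.1] F [-0.2  0.6 -0.6] g-0.00
```

View pics/s1.png

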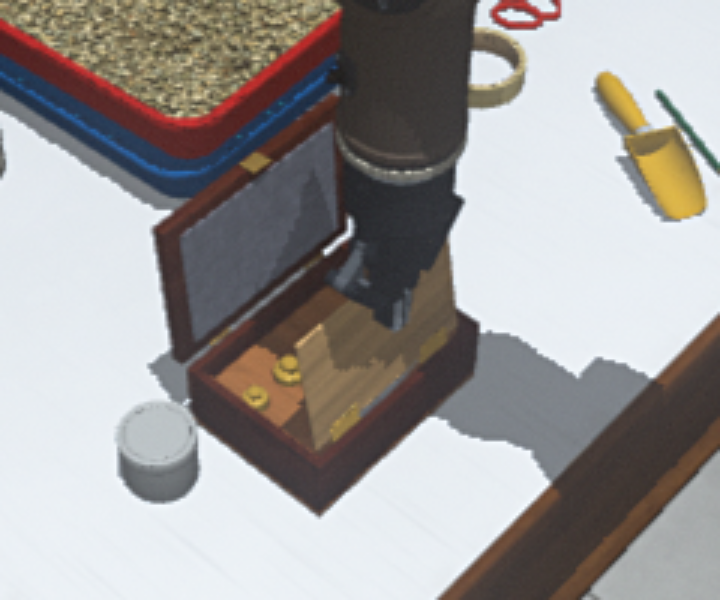

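View pics/s1b.png

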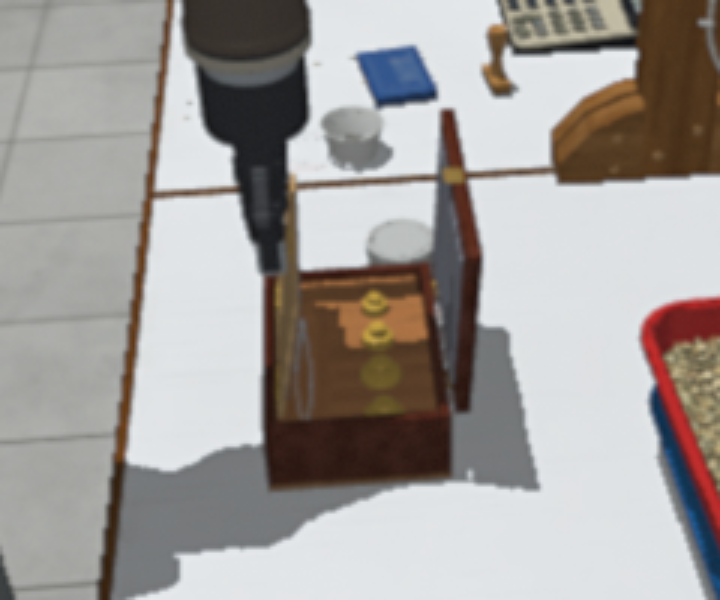

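The fingertips are at (395,320) in the scene view, just at the flap's outer face. The gripper body clears the flap edge, so I'll follow the arc down.

Run:
```python
from h import *
for th in np.arange(1.25,0.1,-0.2):
    h=env.line_to(flap_tcp(th,80),rate=70,threshold=10); st("th %.2f %s"%(th,h))
    if h: break
else:
    p=flap_tcp(0,80); h=env.line_to([p[0],p[1],55],rate=30,threshold=5); st("press %s"%h)
p,d=env.read_camera("scene"); cv2.imwrite("pics/s2.png",cv2.resize(p[130:330,220:460,::-1],None,fx=3,fy=3))
p,d=env.read_camera("side"); cv2.imwrite("pics/s2b.png",cv2.resize(p[130:330,180:420,::-1],None,fx=3,fy=3))
```

```text
th 1.25 False t5.92 [444.3 -63.4 136.4] F [-0.3  0.3 -0.3] g0.00
th 1.05 False t6.29 [458.9 -63.3 130.1] F [-0.5  0.7  0.1] g-0.00
th 0.85 False t6.67 [472.  -63.4 121.1] F [-0.2  0.3  0. ] g0.00
th 0.65 False t7.04 [483.  -63.4 109.6] F [0.6 0.1 0.5] g0.00
th 0.45 False t7.42 [491.6 -63.4  96.1] F [-0.8 -0.1  1.3] g-0.00
th 0.25 False t7.79 [497.3 -63.4  81.2] F [ 0.3 -1.1  0. ] g-0.00
press True t8.46 [499.7 -63.5  61.9] F [-1.5  0.2  8.4] g0.00
```

View pics/s2b.png

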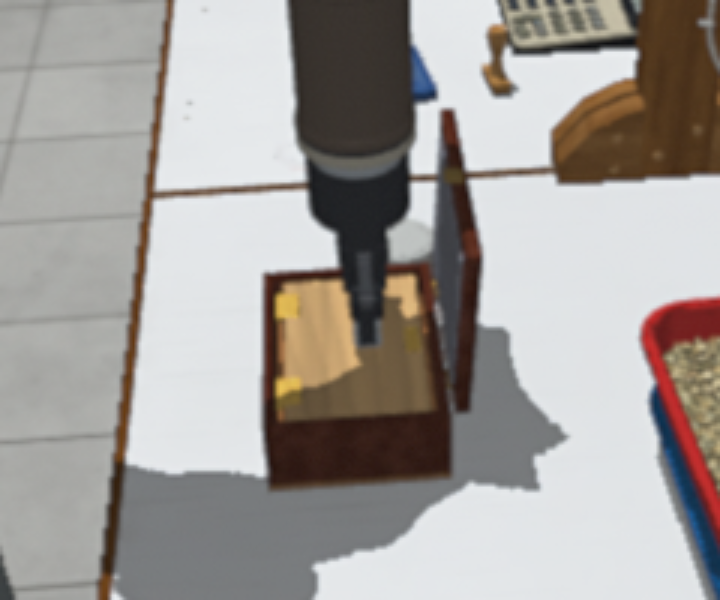

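The flap stopped at z=61.9 (62 expected) and lies level inside the rim, and the case hasn't moved. I'll lift off, check the flap, and go behind the lid.

Run:
```python
from h import *
env.line_to([497,CY,120],rate=100)
env.line_to([480,CY,345],rate=250); 
p,d=env.read_camera("side"); Wd=cloud("side",d)
env.line_to([630,CY,345],rate=250); st("over")
p2,d2=env.read_camera("scene"); W2=cloud("scene",d2)
for W_ in (Wd,W2):
    A=W_.reshape(-1,3); m=(A[:,0]>435)&(A[:,0]<540)&(A[:,1]>-140)&(A[:,1]<15)&(A[:,2]>40)&(A[:,2]<100)
    a=A[m]; s=np.linalg.lstsq(np.c_[a[:,:2],np.ones(len(a))],a[:,2],rcond=None)[0]; print(len(a),"flap z at edges",s@[440,CY,1],s@[540,CY,1],"max",a[:,2].max())
cv2.imwrite("pics/s3.png",cv2.resize(p2[130:330,220:460,::-1],None,fx=3,fy=3))
cv2.imwrite("pics/s3b.png",cv2.resize(p[130:330,180:420,::-1],None,fx=3,fy=3))
```

```text
over t11.14 [629.3 -63.1 344.2] F [-1.   0.1 -0. ] g0.00
1884 flap z at edges 61.73377290601245 61.43474242418374 max 66.14080093989526
2276 flap z at edges 61.474916297235694 61.31323727452259 max 69.49066276317171
```

View pics/s3.png

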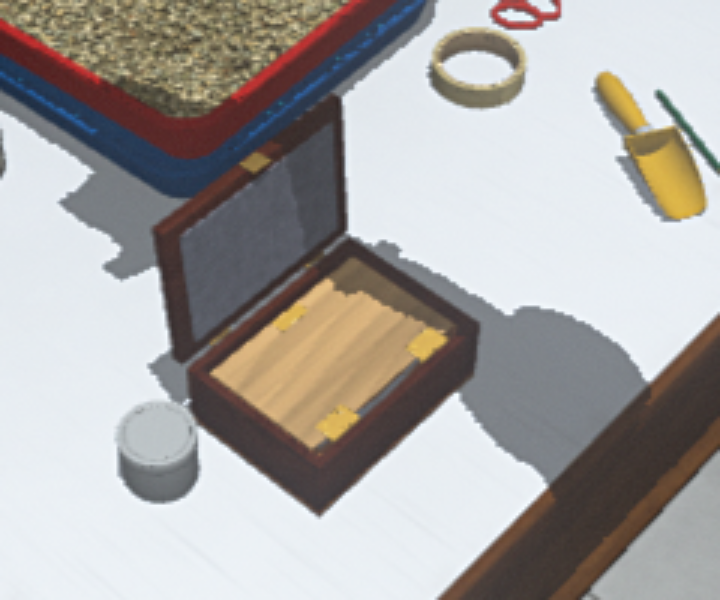

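The flap lies flat at about 61.5 in both views. Now I'll go down behind the lid and swing it shut slowly.

Run:
```python
from h import *
env.line_to([630,CY,192],rate=200); st("behind")
h=env.line_to(lid_tcp(1.60,122),rate=60,threshold=4); st("c %s"%h)
ok=True
for th in np.arange(1.45,0.15,-0.15):
    h=env.line_to(lid_tcp(th,122),rate=60,threshold=10); st("th %.2f %s"%(th,h))
    if h: ok=False;break
p,d=env.read_camera("scene"); cv2.imwrite("pics/s4.png",cv2.resize(p[130:330,220:460,::-1],None,fx=3,fy=3))
p,d=env.read_camera("side"); cv2.imwrite("pics/s4b.png",cv2.resize(p[130:330,180:420,::-1],None,fx=3,fy=3))
```

```text
behind t12.11 [630.6 -63.4 193.5] F [ 0.1 -0.4  0.6] g-0.00
c False t13.01 [585.1 -63.6 188.6] F [ 0.  -0.7 -0.4] g-0.00
th 1.45 False t13.47 [566.2 -63.6 189.5] F [-0.2 -1.1  0.4] g0.00
th 1.30 False t13.93 [547.9 -63.6 187.5] F [0.5 0.6 0.5] g0.00
th 1.15 False t14.38 [530.2 -63.6 182.8] F [-0.  -0.8  0.4] g-0.00
th 1.00 False t14.84 [513.3 -63.6 175.5] F [ 0.7 -0.9 -0.4] g0.00
th 0.85 False t15.30 [497.7 -63.6 165.7] F [-0.2  0.3 -0.6] g0.00
th 0.70 False t15.76 [483.8 -63.6 153.8] F [-0.4  0.1 -0. ] g0.00
th 0.55 False t16.22 [471.8 -63.6 139.9] F [ 0.6 -0.5  0. ] g-0.01
th 0.40 False t16.68 [461.9 -63.5 124.3] F [0.6 0.  0.7] g0.00
th 0.25 False t17.13 [454.6 -63.5 107.5] F [-0.6  1.  -0.1] g-0.01
```

View pics/s4b.png

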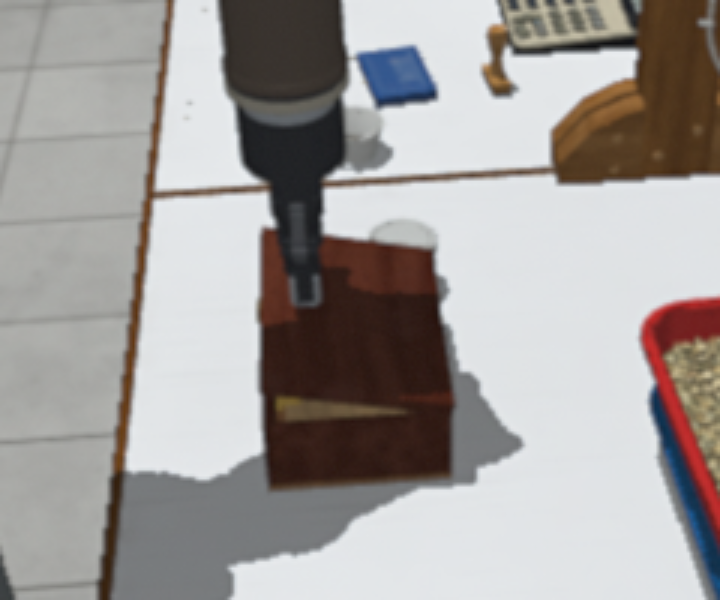

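The lid is about 0.25 rad open and following the fingertips, and the case is in place. Now the last stretch, slowly, with a light press.

Run:
```python
from h import *
h=env.line_to(lid_tcp(.12,122),rate=40,threshold=10); st("a %s"%h)
p=lid_tcp(0,122); h=env.line_to([p[0],p[1],71],rate=20,threshold=6); st("press %s"%h)
env.sleep(0.3); st()
p=env.read_state()['tool_pos']
env.line_to([p[0],p[1],150],rate=80); env.line_to([400,CY,380],rate=200); env.line_to([330,-300,380],rate=250);st("away")
for n in("scene","side"):
    p,d=env.read_camera(n); np.save(f"pics/{n}5.npy",d); A=cloud(n,d).reshape(-1,3)
    cv2.imwrite(f"pics/{n}5.png",cv2.resize(p[130:330,200:440,::-1],None,fx=3,fy=3))
    m=(A[:,0]>425)&(A[:,0]<550)&(A[:,1]>-150)&(A[:,1]<20)&(A[:,2]>40)&(A[:,2]<120); a=A[m]
    s=np.linalg.lstsq(np.c_[a[:,:2],np.ones(len(a))],a[:,2],rcond=None)[0]; print(n,len(a),"lid z front/back",s@[420,CY,1],s@[555,CY,1],"min/max",a[:,2].min(),a[:,2].max())
    m=(A[:,0]>395)&(A[:,0]<580)&(A[:,1]>-180)&(A[:,1]<42)&(A[:,2]>70)&(A[:,2]<90); print(cv2.minAreaRect(A[m][:,:2].astype(np.float32)))
    t=A[(A[:,0]>480)&(A[:,0]<600)&(A[:,1]>45)&(A[:,1]<130)&(A[:,2]>48)&(A[:,2]<62)]; print(" tin",t.mean(0))
```

```text
a False t17.78 [450.5 -63.4  92.3] F [-0.6 -0.7 -0.2] g0.00
press True t18.52 [449.2 -63.6  78.4] F [-2.3 -0.4 10.1] g0.00
 t18.82 [449.2 -63.6  78.4] F [-1.8 -0.4 10.1] g0.00
away t22.32 [ 330.7 -298.6  379.9] F [ 0.6  0.5 -0.4] g0.00
scene 3009 lid z front/back 77.90427977399092 77.86759637384175 min/max 71.25695201559392 85.06351135085265
((485.7417907714844, -62.826683044433594), (197.4604949951172, 147.22393798828125), 89.4892578125)
 tin [536.30606997  84.77068794  52.50332036]
side 2483 lid z front/back 78.06164303779558 78.17790209402966 min/max 73.73566415956816 82.90934154702063
((487.6241760253906, -64.76759338378906), (145.42161560058594, 199.3373260498047), 0.10698873549699783)
 tin [537.64390477  86.80344024  52.78000637]
```

View pics/side5.png

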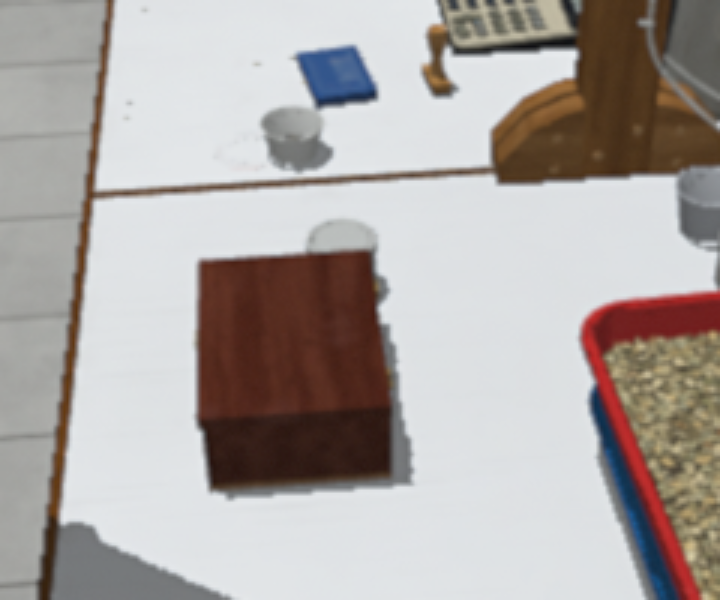

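View pics/scene5.png

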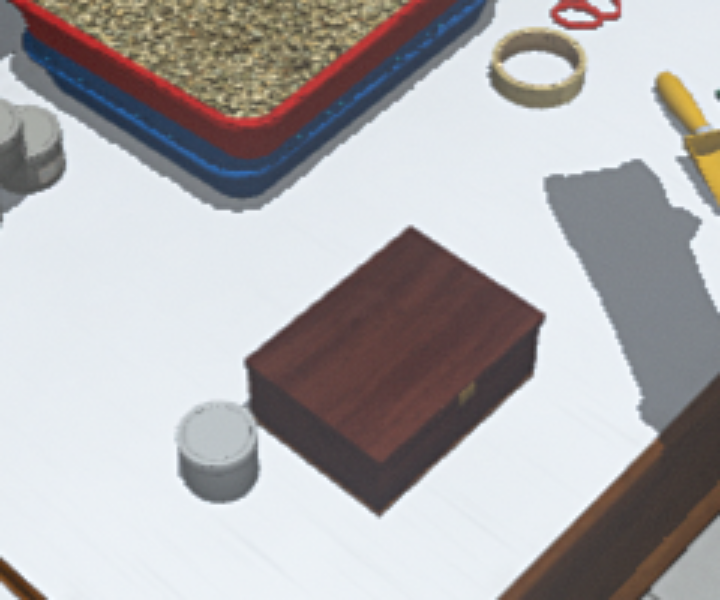

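The lid is flush at z≈78 front and back. The case is still at (487, -64), yaw ≈ 0, and the tin hasn't moved, so I'm handing in.

Run:
```python
from h import *
env.hand_in(); st("done")
```

```text
the job is handed in; nothing more can be done
the job is handed in; nothing more can be done
```

The case is closed and the job is handed in. With shut fingertips I pushed the flap down from its outer face onto its ledges. Then I went behind the lid and swung it slowly shut from its outer face, ending with a light press.

- **Flap:** it stopped under the fingertips at z = 61.9 (62 expected). Both cameras showed it level at about 61.5 before I touched the lid.
- **Lid:** it is flush, measured at z = 77.9–78.2 front and back (78 expected).
- **Forces:** the wrist force stayed low throughout, about 10 N at most, reached in the final press on the lid.
- **Case and surroundings:** by camera the case is still at about (487, -64) with yaw near 0, matching its start within the roughly 2 mm camera error. The scene camera shows the tin unmoved; the side camera's tin reading changed by 7 mm, probably because the flap and lid blocked part of its view at the start. In the pictures the other things look unmoved.
- **Time:** about 22 s of the 56 s allowed, with the arm well clear of everything at the end.

No check failed. I could not see the weights once the flap was down, so I did not check them directly; the flap lying level at its expected height fits with them still being in their sockets.

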